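# Seat a stone spacer disc over the lip of a swivel-hub housing and lock it

### The arm

A 6-joint arm with a two-finger parallel gripper is mounted at the origin on the work surface. World frame = base frame: x ahead of the robot, y to its left, z up, the work surface at z = 0. Lengths are in m, angles in rad, forces in N, time in s.
With the tool pointing down it reaches from about 0.35 to 0.8 m from the base axis. Payload 7.3 kg.
Tool frame: the origin (TCP) lies at the very end of the fingers, on their centre line; the grasp point (between the pads) lies robot.grip_point_offset behind it (robot.grip_point_offset is the distance from the TCP to the grasp point, in m); z points along the fingers, y is the line along which they close (so a half turn about z gives the same grasp; the last joint's range is limited). The gripper opens to 85 mm and grips with 20 to 120 N. Pads are 22 mm wide; open, the fingers measure 114 mm over their backs; the gripper's body (76 mm by 85 mm) begins 54 mm behind the grasp point. The pads swing forward as they close: fully open they stand 13 mm farther back than shut.
Start: joints at [-1.494, 0.342, 1.524, -0, 1.275, -0.146], TCP at [0.116, -0.512, 0.231] pointing down, gripper open.
Joint ranges: [-2.53, 2.53], [-0.77, 2.02], [0.04, 2.7], [-1, 4.14], [0.28, 2.66], [-3.11, 3.11]. Speed limits (rad/s): [2.57, 2.57, 3.14, 3.14, 3.14, 3.14].

### API

Orientations are given as a unit quaternion [w, x, y, z].
In Python, from station import robot gives the robot as it stands.
- The arm moves only by the shell command python3 -m handwheel 'ROWS' [OPENING]. ROWS is JSON, a list of rows, each an object with "translation": the shift along the world's x, y, z in mm, a list of three; "angular": the turn, a rotation vector about the world's x, y, z in rad, a list of three. A call has 1 to 10 rows; each row is the pose to reach, as a shift and turn from the pose commanded when the call began; what a row does not reach only later rows make up. A row lasts 1/10 s, in which the tool goes at most 50 mm and 8.59 degrees, less where a joint would pass 70% of its speed; a pose out of reach is approached as far as the arm can. A call with a gripper value outside its range is refused whole. OPENING is the opening in per cent of the stroke, from 0 (shut) to 100 (fully open), set as the call begins (- or left out, the last holds). The fingers move at their own pace and stop on an object; the grip force is fixed at half the most. Time passes only in rows, so rows that repeat a pose let the fingers close. It gives the time, the measured TCP pose, the force, the opening and the grip force at its end, in the units of the state.
- robot.get_state(): the state, without advancing time (a new reading comes with each control period).
- robot.get_image(name): name is "scene" or "top" or "wrist"; returns the picture (384x512x3 uint8, red, green, blue); there is no depth.
- robot.get_calibration(name): a dict with "K" (3x3 intrinsics, pixels), "xyz" and "rotation" of the camera in the world; the wrist camera has in their place "T_tool_cam" (4x4, takes a point from camera to tool coordinates, whose origin is the TCP and whose axes are the flange's). Camera axes: x right, y down, z forward; pixel columns grow to the right and rows downward; lengths in m; the calibration is good to about 2 mm. The wrist camera is an equidistant fisheye: a pixel r from the principal point sees the ray r / f radians off the axis. A picture is of the moment at which its call begins: read the wrist's pose just before it. get_calibration takes no time and is no camera call.
- robot.close_job(): hands the job in; it is judged then, once.
Trained networks look in the newest picture that a camera, given by its name, has taken for a name from the list of things; names that differ only in an ending like _2 or _b are one class to them, and where a whole thing is asked for, a point or a joint stands for the part that bears it (a point fixed in the world has none). Each returns a list of dicts, best first, with "confidence" (0 to 1); they miss things now and then, are a little off and sometimes report something else, mostly with a low value. They report only what shows in the picture. A call takes as long as a camera call. They do not tell look-alikes from the thing itself.
- robot.boxes_of(thing, camera): "point" ([x, y, z] in m, in world coordinates, good to about 4 mm: the middle of the surface that is visible of it).
- robot.tip_of(thing, camera): "point" ([x, y, z] in m, in world coordinates, good to about 4 mm: a listed point, or the origin of a listed thing).
The state is a dict: "time": time; "q": joint angles; "qvel": joint speeds; "joint_efforts": joint torques, N m; "position": TCP position; "ee_rot": TCP orientation; "wrist_force": force on the tool from outside, world axes, zero at the start; "torque": the same for the moment, N m; "grip_width": opening from 0.0 (shut) to 1.0 (fully open); "finger_force": force on a finger pad.
Only numpy, scipy, OpenCV 4.12 (cv2) and the standard library are available. Lean on these libraries where they do the work, as an engineer would, in place of code of your own. Each camera call takes 0.05 s, during which the arm holds its last target. There are 200 camera calls.

### The job

Refit the swivel hub of the marble table: push the stone spacer disc along the entry plate and over the raised lip, without lifting it off, until it drops flat into the pocket, and bed it against the adjustable stop at the pocket's far end with a steady push of about 10 N for a second; then slide the keeper fully home over it, up to its stop. Stone and housing mark easily: never press on the disc, the keeper or the housing with more than 18 N. Leave the other things on the bench where they are, and let go of everything at the end.

Things in the scene. Friction and masses are not known exactly. Their poses are not given: they have to be found in the camera images.
- housing: Low metal housing fixed to the bench. Origin: on the bench top under the pocket's centre. Local x: push direction (entry plate, lip, pocket); y: towards the keeper's side; z up. Local mm: entry plate x -230 to -60, y -85 to 85, top z 10. Two flared guide cheeks, tops z 20, lead to the mouth: inner faces from y +-52 at x -58 to y +-72 at x -100.
- pocket (a point): A point on the pocket's floor, 8 mm above the bench, axes as the housing. Local mm: the pocket runs from the lip's rear face (x -52) to an adjustable stop bar, top z 20, whose inner face is set anywhere from x 54 to 72 (not measured: feel for it). Side walls: inner faces at y +-52, 18 thick, tops z 21. A disc lying in the pocket has its top at z 20.
- lip (a point): Middle of the lip's top, 14 mm above the bench, at local x -55 mm; axes as the housing. A straight bar across the pocket's mouth, flat top at z 14 mm from x -58 to -52; a ramp of about 26 degrees leads up to it from the entry plate, starting at x -66.
- disc_center (a point): Centre (half-way up) of the brown stone disc, round, 100 mm wide, 12 thick, lower edge chamfered 3, 0.2 to 0.33 kg, too wide to grip. Slides under 1 to 3 N, climbs the lip under up to 5 N. It drops when its rear clears the lip, then slides 4 to 22 mm to the stop. Two tips 50 mm apart, 16 to 17 mm above the bench, cradle its rear, pass the lip and still meet it when dropped.
- keeper (a joint): Travel of the keeper (m), 0 drawn back, 0.030 fully home against a hard stop; it moves along the housing's local -y, stays where it is left and slides under about 2 N. Home, its plate covers the edge of a disc lying in the pocket.
- keeper_post (a point): Centre of the keeper plate's upright post, to push or pinch from above: 26 mm along the housing's x, 12 along its y, 28 to 62 mm above the bench (this point: 45). The plate under it, 30 by 64 mm, 22 to 28 mm above the bench, reaches 49 mm from the post's centre towards the pocket, 15 outwards. Beside the plate: guide bars up to 28 mm above the bench.
- bowl: Bystander: turned wooden dish, 90 mm wide, 30 mm high. Origin under its centre.
- screwdriver: Bystander: screwdriver lying along its x. Origin under its middle.
- wax: Bystander: glass jar of wax, 60 mm wide, 55 mm high. Origin under its centre.
- mallet: Bystander: hammer lying along its x. Origin under its middle.
- sample: Bystander: square clay sample tile, 100 by 100 by 14 mm. Origin under its centre.
Not all that is in view belongs to the job. Leave any green or purple look-alike of the part that bears disc_center alone.

How it is judged:
On the way, in this order (a step that is already met when the one before it is completed fails the run):
1. the disc has dropped flat into the pocket and is pressed up against the stop with more than 6.5 N, while the keeper is still drawn back (z of disc_center in the frame of housing below 0.0155 m and angle between disc_center's own z axis and vertical below 0.03 rad and x of disc_center in the frame of housing between -0.004 and 0.026 m and y of disc_center in the frame of housing between -0.005 and 0.005 m and x of disc_center in the frame of housing above 0.002 m and contact force between the fingers and disc above 6.5 N and value of joint keeper below 0.02 m), for 0.5 s.
2. the keeper is slid fully home over the disc (z of disc_center in the frame of housing below 0.0155 m and angle between disc_center's own z axis and vertical below 0.03 rad and x of disc_center in the frame of housing between -0.004 and 0.026 m and y of disc_center in the frame of housing between -0.005 and 0.005 m and value of joint keeper above 0.0285 m), for 0.2 s.
At the end, for the whole second after the job is handed in: The disc lies flat on the pocket's floor (within 1.5 mm in height, 4 mm short to 26 mm beyond the pocket site along the push and 5 mm to either side, 0.03 rad of level), at rest, and the keeper is home over it, within 1.5 mm of its stop (all of step 2 and linear speed of disc below 0.01 m/s); the robot touches nothing.
It fails at once if the disc is lifted (its centre more than 32 mm above the bench) (height (world z) of disc_center above 0.032 m).
It fails at once if the robot presses on the disc with more than 20 N (contact force between any of the arm, the fingers and disc above 20 N).
It fails at once if the robot presses on the housing or keeper with more than 20 N (contact force between any of the arm, the fingers and housing above 20 N).
It fails at once if a bystander is moved more than 20 mm (distance of any of bowl, screwdriver, wax, mallet, sample from where it was at the start of the episode above 0.02 m).
It also fails if it takes over 64 s, if anything falls off the work surface, if the arm or the gripper's body presses on something with over 40 N, if the wrist force passes 120 N, or if a joint passes its speed limit or range.

## Working session

There is one attempt and no reset: what is moved stays moved. The work goes in short steps, Python scripts to look and compute and a shell command to move; the robot and the scene stay as the last step left them, time stands still between calls to the robot, and variables do not carry over. Pictures are saved under pics/ and viewed, at most 12 in all, crops included, and the job is handed in when it is done.

```bash
mkdir -p pics; ls
python3 - <<'E'
from station import robot
import cv2,numpy as np
ims=[]
for c in ("top","scene"):
    im=robot.get_image(c); cv2.imwrite(f"pics/{c}0.png",im[:,:,::-1]); ims.append(im)
    for t in ("housing","pocket","lip","disc_center","keeper_post","bowl","screwdriver","wax","mallet","sample"):
        print(c,t,[(np.round(d["point"],3).tolist(),round(d["confidence"],2)) for d in robot.tip_of(t,c)][:4])
    k=robot.get_calibration(c);print(np.round(k["K"],1).tolist(),np.round(k["xyz"],3),np.round(k["rotation"],3).tolist())
print(robot.get_state(), robot.grip_point_offset)
E
```

```text
pics
top housing [([0.592, 0.158, -0.0], 0.79), ([0.611, 0.101, 0.013], 0.68)]
top pocket [([0.59, 0.152, 0.006], 0.94)]
top lip [([0.612, 0.102, 0.012], 0.95)]
top disc_center [([0.406, -0.074, 0.003], 0.81), ([0.465, -0.262, 0.01], 0.81), ([0.743, -0.179, 0.008], 0.77), ([0.606, -0.212, 0.004], 0.71)]
top keeper_post [([0.488, 0.127, 0.044], 0.7), ([0.591, 0.159, -0.003], 0.51)]
top bowl [([0.518, 0.302, -0.0], 0.6)]
top screwdriver [([0.717, 0.206, 0.002], 0.67), ([0.613, 0.101, 0.016], 0.34)]
top wax [([0.526, -0.053, -0.001], 0.59)]
top mallet [([0.583, 0.46, -0.001], 0.76)]
top sample [([0.612, -0.453, -0.002], 0.92)]
[[460.0, 0.0, 237.8], [0.0, 460.0, 189.5], [0.0, 0.0, 1.0]] [ 0.476 -0.005  1.57 ] [-0.023, 0.714, -0.7, 0.016]
scene housing [([0.593, 0.154, 0.002], 0.78)]
scene pocket [([0.592, 0.157, 0.009], 0.78)]
scene lip [([0.61, 0.101, 0.015], 0.72)]
scene disc_center [([0.607, -0.218, 0.011], 0.91), ([0.46, -0.262, 0.005], 0.79), ([0.408, -0.073, 0.005], 0.68), ([0.651, 0.021, 0.016], 0.56)]
scene keeper_post [([0.488, 0.126, 0.042], 0.48)]
scene bowl [([0.518, 0.302, -
[... 341 characters left out ...]
82]
{'time': 1.1, 'q': array([-1.49397479e+00,  3.41973615e-01,  1.52413699e+00,  1.78373048e-05,
        1.27539711e+00, -1.45993422e-01]), 'qvel': array([ 0.00015524,  0.00068541,  0.00045233, -0.00045008, -0.000628  ,
        0.00150929]), 'joint_efforts': array([ 7.80734936e-04, -4.33570004e+01, -2.46274477e+01,  1.49699563e-04,
        2.10478647e-04,  2.16449536e-05]), 'position': array([ 0.1160429 , -0.5120176 ,  0.23132228]), 'ee_rot': array([4.27393527e-05, 9.93800890e-01, 1.11174586e-01, 7.05879549e-06]), 'wrist_force': array([0.76409345, 0.15807941, 0.05606605]), 'torque': array([-0.0176353 , -0.03882251,  0.00234624]), 'finger_force': 0.0, 'grip_width': 0.9972207579768304} 0.0187
```

View pics/top0.png

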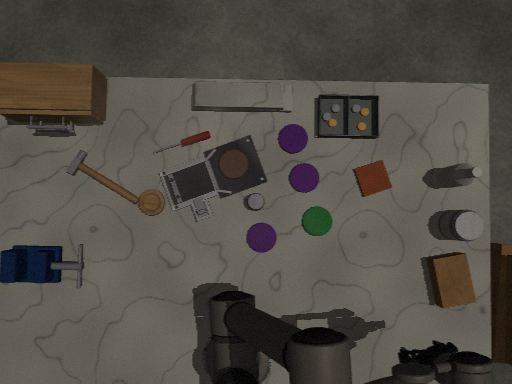

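View pics/scene0.png

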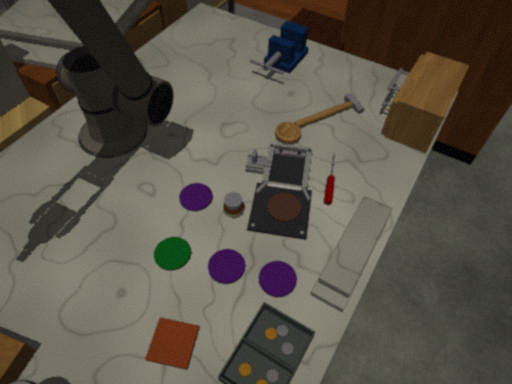

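The brown disc lies on the entry plate: top (233,164), scene (284,207). The purple discs (top 293,138; 304,178; 261,237) and the green one (317,221) are look-alikes on the bench, to be left alone. I'll move above the plate and take one close look.

```bash
python3 -m handwheel '[{"translation":[50,57,5],"angular":[0,0,0.14]},{"translation":[84,93,10],"angular":[0,0,0.28]},{"translation":[117,130,15],"angular":[0,0,0.42]},{"translation":[149,168,20],"angular":[0,0,0.56]},{"translation":[181,207,25],"angular":[0,0,0.70]},{"translation":[213,246,30],"angular":[0,0,0.84]},{"translation":[246,284,35],"angular":[0,0,0.98]},{"translation":[279,321,40],"angular":[0,0,1.12]},{"translation":[312,358,45],"angular":[0,0,1.26]},{"translation":[345,395,50],"angular":[0,0,1.40]}]' 59
```

```text
time: 2.1
position: [0.4443, -0.1352, 0.2791]
ee_rot: [0.0, 0.686, 0.727, 0.0]
wrist_force: [0.8, -0.5, -0.2]
grip_width: 0.588
finger_force: 0.0
```

```bash
python3 -m handwheel '[{"translation":[33,37,0],"angular":[0,0,0.14]},{"translation":[66,74,0],"angular":[0,0,0.28]},{"translation":[99,111,0],"angular":[0,0,0.29]},{"translation":[132,148,0],"angular":[0,0,0.29]},{"translation":[165,185,0],"angular":[0,0,0.29]},{"translation":[165,185,0],"angular":[0,0,0.29]},{"translation":[165,185,0],"angular":[0,0,0.29]}]'
```

```text
time: 2.8
position: [0.6083, 0.0488, 0.2776]
ee_rot: [-0.001, 0.576, 0.818, -0.001]
wrist_force: [-1.0, -0.5, 0.1]
grip_width: 0.591
finger_force: 0.0
```

```bash
cat > h.py <<'E'
from station import robot
import cv2,numpy as np
from scipy.spatial.transform import Rotation as R
def look(name):
    s=robot.get_state(); im=robot.get_image("wrist"); cv2.imwrite(f"pics/{name}.png",im[:,:,::-1]); return s,im
def cam(s):
    k=robot.get_calibration("wrist"); q=s["ee_rot"]; T=np.eye(4)
    T[:3,:3]=R.from_quat([q[1],q[2],q[3],q[0]]).as_matrix(); T[:3,3]=s["position"]
    return T@k["T_tool_cam"],k["K"]
def proj(P,s):
    T,K=cam(s); p=(np.atleast_2d(P)-T[:3,3])@T[:3,:3]
    th=np.arctan2(np.hypot(p[:,0],p[:,1]),p[:,2]); ph=np.arctan2(p[:,1],p[:,0])
    return np.c_[K[0,2]+K[0,0]*th*np.cos(ph),K[1,2]+K[1,1]*th*np.sin(ph)]
def back(uv,z,s):
    T,K=cam(s); uv=np.atleast_2d(uv); a=(uv[:,0]-K[0,2])/K[0,0]; b=(uv[:,1]-K[1,2])/K[1,1]
    th=np.hypot(a,b); n=np.maximum(th,1e-9)
    d=np.c_[np.sin(th)*a/n,np.sin(th)*b/n,np.cos(th)]@T[:3,:3].T
    return T[:3,3]+d*((z-T[2,3])/d[:,2])[:,None]
E
python3 - <<'E'
from h import *
s,im=look("w1"); print(s["time"],s["position"],s["ee_rot"],s["grip_width"]); print(cam(s))
for t in ("housing","pocket","lip","disc_center","keeper_post"):
    print(t,[(np.round(d["point"],4).tolist(),round(d["confidence"],2)) for d in robot.tip_of(t,"wrist")][:4])
E
```

```text
2.8 [0.6082635  0.04878161 0.27764167] [-5.44143568e-04  5.75627972e-01  8.17711326e-01 -5.74282104e-04] 0.5908582008526774
(array([[ 0.94137901,  0.31992314,  0.10702686,  0.58136979],
       [ 0.3373436 , -0.8906541 , -0.30485172,  0.12701836],
       [-0.00220521,  0.32308584, -0.9463671 ,  0.42067113],
       [ 0.        ,  0.        ,  0.        ,  1.        ]]), array([[297.31863964,   0.        , 252.47493171],
       [  0.        , 297.31863964, 187.13524863],
       [  0.        ,   0.        ,   1.        ]]))
housing [([0.5904, 0.153, -0.0012], 0.81)]
pocket [([0.5919, 0.1544, 0.0042], 0.71), ([0.4837, 0.13, 0.0445], 0.56)]
lip [([0.651, 0.0267, 0.0135], 0.71), ([0.608, 0.1051, 0.0123], 0.63)]
disc_center [([0.6086, -0.2179, 0.0069], 0.96), ([0.4614, -0.2613, 0.0114], 0.85), ([0.6523, 0.0263, 0.0086], 0.81), ([0.7438, -0.1755, 0.0059], 0.73)]
keeper_post [([0.4872, 0.1293, 0.0453], 0.93)]
```

View pics/w1.png

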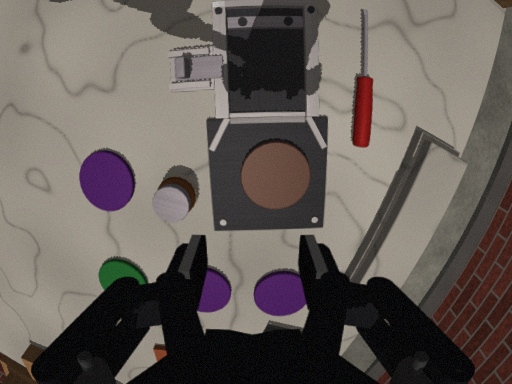

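The brown disc is at (275,174), lying on the dark entry plate. The lip and cheeks are at about y=118 and the keeper is on the left at (195,67). I'll fit the housing pose and overlay it as the enlarged check.

```bash
cat > fit.py <<'E'
from h import *
from scipy.optimize import least_squares
def tow(p,L): # local mm -> world
    L=np.atleast_2d(L)/1000.; c,s=np.cos(p[2]),np.sin(p[2])
    return np.c_[p[0]+c*L[:,0]-s*L[:,1],p[1]+s*L[:,0]+c*L[:,1],L[:,2]]
E
python3 - <<'E'
from fit import *
s=robot.get_state(); im=cv2.imread("pics/w1.png")
L=[(-230,85,10),(-230,-85,10),(-60,85,10),(-60,-85,10)]
uv=np.array([(214,229),(326,225),(207,118),(328,115)],float)
r=least_squares(lambda p:(proj(tow(p,L),s)-uv).ravel(),[.591,.155,1.92]); p=r.x
print(p,np.degrees(p[2]),r.fun.round(1))
# disc
b,g,rr=[im[:,:,i].astype(int) for i in range(3)]
m=((rr-b>20)&(rr<140)).astype(np.uint8); m[:140]=0;m[215:]=0;m[:,:235]=0;m[:,315:]=0
n,lab,st,ce=cv2.connectedComponentsWithStats(m); i=1+np.argmax(st[1:,4]); print(st[i],ce[i])
cn=max(cv2.findContours((lab==i).astype(np.uint8),0,1)[0],key=len)[:,0].astype(float)
W=back(cn,.022,s); (c,rad)=cv2.minEnclosingCircle(W[:,:2].astype(np.float32)); c=np.array(c);mc=W[:,:2].min(0)/2+W[:,:2].max(0)/2
print("disc",c,rad,mc)
d=c-p[:2]; cc,ss=np.cos(p[2]),np.sin(p[2]); print("local",cc*d[0]+ss*d[1],-ss*d[0]+cc*d[1])
F=4; big=cv2.resize(im[0:240,150:350],None,fx=3.9*.64,fy=2.5,interpolation=cv2.INTER_CUBIC)
sx=big.shape[1]/200
def line(Ls,col):
    q=(proj(tow(p,Ls),s)-[150,0])*[sx,2.5]; cv2.polylines(big,[q.round().astype(int).reshape(-1,1,2)],False,col,1)
line([(-230,85,10),(-230,-85,10),(-60,-85,10),(-60,85,10),(-230,85,10)],(0,255,0))
line([(-58,52,20),(-100,72,20)],(0,255,255));line([(-58,-52,20),(-100,-72,20)],(0,255,255))
line([(-52,52,21),(54,52,21)],(255,255,0));line([(-52,-52,21),(54,-52,21)],(255,255,0))
line([(-52,70,21),(54,70,21)],(255,0,255));line([(-52,-70,21),(54,-70,21)],(255,0,255))
line([(-52,52,14),(-52,-52,14),(-58,-52,14),(-58,52,14)],(0,0,255))
a=np.linspace(0,6.3,60); q=(proj(np.c_[c[0]+.05*np.cos(a),c[1]+.05*np.sin(a),a*0+.022],s)-[150,0])*[sx,2.5]
cv2.polylines(big,[q.round().astype(int).reshape(-1,1,2)],True,(0,255,0),1)
cv2.imwrite("pics/ov1.png",big)
E
```

```text
[0.59157006 0.15363839 1.94651282] 111.52696927856394 [ 1.7 -0.2 -1.9 -0.2 -0.   0.2  0.2 -0.1]
[ 241  142   69   67 3689] [275.00596368 175.09948496]
disc [0.65137243 0.02225889] 0.050098564475774765 [0.6517517  0.02235078]
local -0.14415895143427876 -0.007422573906301619
```

View pics/ov1.png

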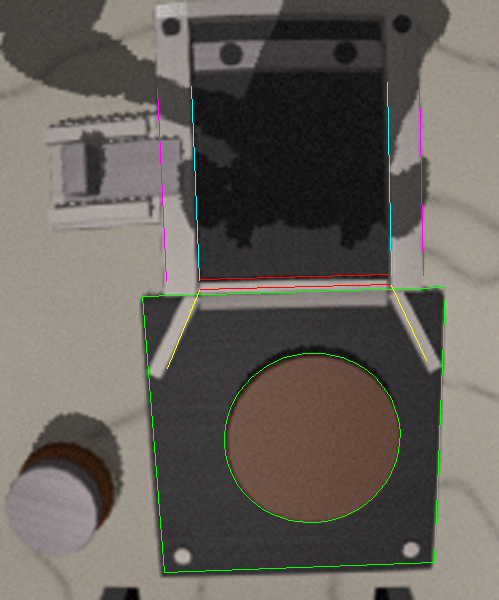

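The fit is good to about 1–2 mm, and the disc is at local (-144, -7). First I'll find the true tip height by touching the bench gently behind the plate.

```bash
python3 -m handwheel '[{"translation":[23,-38,-20],"angular":[0,0,0.031]},{"translation":[46,-76,-40],"angular":[0,0,0.031]},{"translation":[69,-114,-60],"angular":[0,0,0.031]},{"translation":[89,-144,-90],"angular":[0,0,0.031]},{"translation":[89,-144,-135],"angular":[0,0,0.031]},{"translation":[89,-144,-180],"angular":[0,0,0.031]},{"translation":[89,-144,-225],"angular":[0,0,0.031]},{"translation":[89,-144,-265],"angular":[0,0,0.031]},{"translation":[89,-144,-265],"angular":[0,0,0.031]},{"translation":[89,-144,-265],"angular":[0,0,0.031]}]'
python3 -m handwheel '[{"translation":[0,0,-4],"angular":[0,0,0]},{"translation":[0,0,-8],"angular":[0,0,0]},{"translation":[0,0,-8],"angular":[0,0,0]},{"translation":[0,0,-8],"angular":[0,0,0]}]'
```

```text
time: 4.1
position: [0.6973, -0.0967, 0.0145]
ee_rot: [0.0, 0.564, 0.826, 0.0]
wrist_force: [0.9, -0.4, 1.5]
grip_width: 0.587
finger_force: 0.0
time: 4.5
position: [0.6976, -0.0961, 0.0066]
ee_rot: [0.001, 0.564, 0.826, 0.0]
wrist_force: [0.2, -0.0, -0.6]
grip_width: 0.594
finger_force: 0.0
```

```bash
for i in 1 2 3 4 5 6 7 8 9; do :; done
python3 -m handwheel '[{"translation":[0,0,-2],"angular":[0,0,0]},{"translation":[0,0,-4],"angular":[0,0,0]},{"translation":[0,0,-4],"angular":[0,0,0]}]'
python3 -m handwheel '[{"translation":[0,0,-1],"angular":[0,0,0]},{"translation":[0,0,-1],"angular":[0,0,0]}]'
python3 -m handwheel '[{"translation":[0,0,-1],"angular":[0,0,0]},{"translation":[0,0,-1],"angular":[0,0,0]}]'
```

```text
time: 4.8
position: [0.6969, -0.096, 0.0012]
ee_rot: [-0.0, 0.564, 0.826, -0.0]
wrist_force: [1.0, -1.1, -0.0]
grip_width: 0.593
finger_force: 0.0
time: 5.0
position: [0.6971, -0.096, 0.0004]
ee_rot: [-0.0, 0.564, 0.826, -0.0]
wrist_force: [-0.1, 0.5, -0.6]
grip_width: 0.589
finger_force: 0.0
time: 5.2
position: [0.6972, -0.096, -0.0005]
ee_rot: [-0.0, 0.564, 0.826, 0.0]
wrist_force: [-0.2, 0.2, -0.6]
grip_width: 0.588
finger_force: 0.0
```

```bash
python3 -m handwheel '[{"translation":[0,0,-1],"angular":[0,0,0]},{"translation":[0,0,-1],"angular":[0,0,0]}]'
python3 -m handwheel '[{"translation":[0,0,-1],"angular":[0,0,0]},{"translation":[0,0,-1],"angular":[0,0,0]}]'
python3 -m handwheel '[{"translation":[0,0,-1],"angular":[0,0,0]},{"translation":[0,0,-1],"angular":[0,0,0]}]'
```

```text
time: 5.4
position: [0.6972, -0.096, -0.0015]
ee_rot: [-0.0, 0.564, 0.826, 0.0]
wrist_force: [0.0, -0.3, 0.2]
grip_width: 0.589
finger_force: 0.0
time: 5.6
position: [0.6971, -0.096, -0.0025]
ee_rot: [-0.0, 0.564, 0.826, 0.0]
wrist_force: [-0.3, 0.4, 0.2]
grip_width: 0.59
finger_force: 0.0
time: 5.8
position: [0.6973, -0.0961, -0.003]
ee_rot: [0.0, 0.564, 0.826, 0.0]
wrist_force: [-0.6, 0.3, 2.9]
grip_width: 0.59
finger_force: 1.2
```

```bash
python3 -m handwheel '[{"translation":[0,0,20],"angular":[0,0,0]},{"translation":[-8,21,25],"angular":[0,0,0]},{"translation":[-16,43,25],"angular":[0,0,0]},{"translation":[-16,43,18],"angular":[0,0,0]},{"translation":[-16,43,17],"angular":[0,0,0]},{"translation":[-16,43,17],"angular":[0,0,0]},{"translation":[-16,43,17],"angular":[0,0,0]}]'
```

```text
time: 6.5
position: [0.6814, -0.054, 0.0134]
ee_rot: [0.0, 0.564, 0.826, -0.0]
wrist_force: [0.1, -0.0, 0.1]
grip_width: 0.588
finger_force: 0.0
```

```bash
python3 -m handwheel '[{"translation":[-2.2,5.6,0.3],"angular":[0,0,0]},{"translation":[-4.4,11.2,0.3],"angular":[0,0,0]},{"translation":[-6.6,16.7,0.3],"angular":[0,0,0]},{"translation":[-8.8,22.3,0.3],"angular":[0,0,0]},{"translation":[-11,27.9,0.3],"angular":[0,0,0]},{"translation":[-14.6,32.9,0.3],"angular":[0,0,0]},{"translation":[-18.2,38,0.3],"angular":[0,0,0]},{"translation":[-21.8,43,0.3],"angular":[0,0,0]},{"translation":[-25.4,48,0.3],"angular":[0,0,0]},{"translation":[-28.9,53.1,0.3],"angular":[0,0,0]}]'
python3 - <<'E'
from fit import *
s,im=look("w2"); p=[.59157,.15364,1.94651]
print(s["position"],s["wrist_force"])
im=im[:,:,::-1].copy()
b,g,rr=[im[:,:,i].astype(int) for i in range(3)]
t=s["position"]; 
def loc(w): d=np.asarray(w)[:2]-p[:2]; c,q=np.cos(p[2]),np.sin(p[2]); return np.array([c*d[0]+q*d[1],-q*d[0]+c*d[1]])
print("tcp",loc(t))
q=proj(tow(p,[(-112,0,22)]),s)[0]; print(q)
m=((rr-b>15)&(rr<150)).astype(np.uint8)
n,lab,st,ce=cv2.connectedComponentsWithStats(m)
i=lab[int(q[1]),int(q[0])]; print(st[i])
cn=max(cv2.findContours((lab==i).astype(np.uint8),0,1)[0],key=len)[:,0].astype(float)
c,r=cv2.minEnclosingCircle(back(cn,.022,s)[:,:2].astype(np.float32)); print("disc",loc(c),r)
F=[(-58,52,20),(-100,72,20),(-58,-52,20),(-100,-72,20),(-58,52,14),(-58,-52,14)]
for u in proj(tow(p,F),s): cv2.circle(im,tuple(u.round().astype(int).tolist()),2,(0,255,0),-1)
cv2.imwrite("pics/w2o.png",im)
E
```

```text
time: 7.5
position: [0.6521, 0.0003, 0.014]
ee_rot: [0.0, 0.564, 0.826, 0.0]
wrist_force: [2.5, -2.9, -0.2]
grip_width: 0.583
finger_force: 1.9
[6.52096561e-01 2.80049638e-04 1.39678802e-02] [ 2.5176225  -2.94205633 -0.16307053]
tcp [-1.64871883e-01 -3.12246180e-05]
[250.48336706 153.99775123]
[  151    48   205   200 30827]
disc [-0.11225507 -0.00124045] 0.049670543521642685
```

View pics/w2o.png

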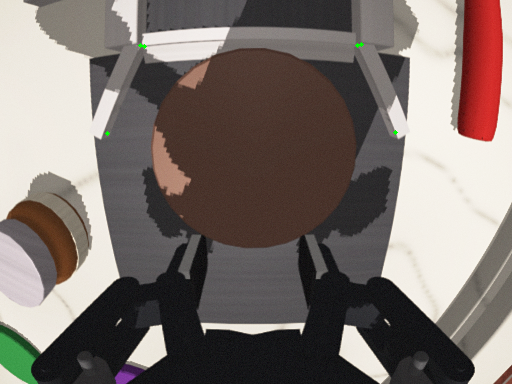

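```bash
python3 -m handwheel '[{"translation":[-1.2,2.8,0],"angular":[0,0,0]},{"translation":[-2.4,5.5,0],"angular":[0,0,0]},{"translation":[-3.6,8.3,0],"angular":[0,0,0]},{"translation":[-4.8,11,0],"angular":[0,0,0]},{"translation":[-6,13.8,0],"angular":[0,0,0]},{"translation":[-7.1,16.6,0],"angular":[0,0,0]},{"translation":[-8.2,19.4,0],"angular":[0,0,0]},{"translation":[-9.3,22.2,0],"angular":[0,0,0]},{"translation":[-10.4,25,0],"angular":[0,0,0]},{"translation":[-11.5,27.8,0],"angular":[0,0,0]}]'
python3 -m handwheel '[{"translation":[-1.1,2.8,0],"angular":[0,0,0]},{"translation":[-2.2,5.6,0],"angular":[0,0,0]},{"translation":[-3.3,8.4,0],"angular":[0,0,0]},{"translation":[-4.4,11.2,0],"angular":[0,0,0]},{"translation":[-5.5,14,0],"angular":[0,0,0]}]'
```

```text
time: 8.55
position: [0.6408, 0.0281, 0.014]
ee_rot: [0.0, 0.564, 0.826, 0.0]
wrist_force: [1.2, -3.1, 1.4]
grip_width: 0.591
finger_force: 1.4
time: 9.05
position: [0.6353, 0.042, 0.014]
ee_rot: [0.0, 0.564, 0.826, 0.0]
wrist_force: [1.1, -2.1, 2.4]
grip_width: 0.593
finger_force: 1.5
```

```bash
python3 -m handwheel '[{"translation":[-1.1,2.8,0],"angular":[0,0,0]},{"translation":[-2.2,5.6,0],"angular":[0,0,0]},{"translation":[-3.3,8.4,0],"angular":[0,0,0]},{"translation":[-4.4,11.2,0],"angular":[0,0,0]},{"translation":[-5.5,14,0],"angular":[0,0,0]},{"translation":[-6.6,16.7,0],"angular":[0,0,0]},{"translation":[-7.7,19.5,0],"angular":[0,0,0]},{"translation":[-8.8,22.3,0],"angular":[0,0,0]},{"translation":[-9.9,25.1,0],"angular":[0,0,0]},{"translation":[-11,27.9,0],"angular":[0,0,0]}]'
python3 - <<'E'
from fit import *
s,im=look("w3"); p=[.59157,.15364,1.94651]
d=s["position"][:2]-p[:2];c,q=np.cos(p[2]),np.sin(p[2]);print(c*d[0]+q*d[1],-q*d[0]+c*d[1],s["wrist_force"])
E
```

```text
time: 10.05
position: [0.6248, 0.0696, 0.0144]
ee_rot: [0.001, 0.564, 0.826, 0.0]
wrist_force: [1.7, -6.6, 4.7]
grip_width: 0.592
finger_force: 3.6
-0.09040709011877965 -5.417865192059931e-05 [ 1.73119898 -6.64445467  4.7352024 ]
```

View pics/w3.png

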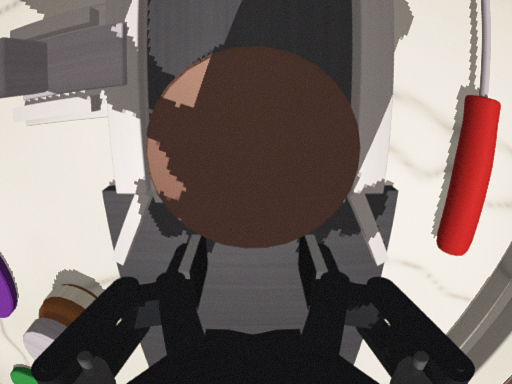

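```bash
python3 -m handwheel '[{"translation":[-0.7,1.9,0],"angular":[0,0,0]},{"translation":[-1.5,3.7,0],"angular":[0,0,0]},{"translation":[-2.2,5.6,0],"angular":[0,0,0]},{"translation":[-2.9,7.4,0],"angular":[0,0,0]}]'
python3 -m handwheel '[{"translation":[-0.7,1.9,0],"angular":[0,0,0]},{"translation":[-1.5,3.7,0],"angular":[0,0,0]},{"translation":[-2.2,5.6,0],"angular":[0,0,0]},{"translation":[-2.9,7.4,0],"angular":[0,0,0]}]'
```

```text
time: 10.5
position: [0.6227, 0.0759, 0.0153]
ee_rot: [0.002, 0.564, 0.826, 0.0]
wrist_force: [1.0, -10.9, 8.3]
grip_width: 0.591
finger_force: 5.9
time: 10.9
position: [0.6185, 0.0849, 0.014]
ee_rot: [0.0, 0.564, 0.826, 0.0]
wrist_force: [0.8, -3.8, 2.9]
grip_width: 0.593
finger_force: 2.1
```

```bash
python3 -m handwheel '[{"translation":[0.7,-1.9,0],"angular":[0,0,0]},{"translation":[1.1,-2.8,2],"angular":[0,0,0]},{"translation":[0,0,2],"angular":[0,0,0]},{"translation":[-0.7,1.9,2],"angular":[0,0,0]},{"translation":[-1.5,3.7,2],"angular":[0,0,0]},{"translation":[-2.2,5.6,2],"angular":[0,0,0]}]'
python3 -m handwheel '[{"translation":[-0.7,1.9,0],"angular":[0,0,0]},{"translation":[-1.5,3.7,0],"angular":[0,0,0]},{"translation":[-2.2,5.6,0],"angular":[0,0,0]}]'
```

```text
time: 11.5
position: [0.616, 0.0903, 0.0157]
ee_rot: [-0.0, 0.564, 0.826, -0.0]
wrist_force: [1.1, -2.1, -1.6]
grip_width: 0.588
finger_force: 0.7
time: 11.8
position: [0.614, 0.0959, 0.0159]
ee_rot: [-0.0, 0.564, 0.826, -0.0]
wrist_force: [0.2, -0.9, -0.8]
grip_width: 0.588
finger_force: 0.7
```

```bash
python3 -m handwheel '[{"translation":[-0.7,1.9,0],"angular":[0,0,0]},{"translation":[-1.5,3.7,0],"angular":[0,0,0]},{"translation":[-2.2,5.6,0],"angular":[0,0,0]}]'
python3 -m handwheel '[{"translation":[-0.7,1.9,0],"angular":[0,0,0]},{"translation":[-1.1,2.8,0],"angular":[0,0,0]},{"translation":[-1.1,2.8,-1],"angular":[0,0,0]},{"translation":[-1.1,2.8,-1],"angular":[0,0,0]}]'
python3 - <<'E'
from fit import *
s,im=look("w4"); p=[.59157,.15364,1.94651]
d=s["position"][:2]-p[:2];c,q=np.cos(p[2]),np.sin(p[2]);print(c*d[0]+q*d[1],-q*d[0]+c*d[1],s["wrist_force"])
E
```

```text
time: 12.1
position: [0.6118, 0.1015, 0.016]
ee_rot: [0.0, 0.564, 0.826, 0.0]
wrist_force: [0.6, -1.2, 0.1]
grip_width: 0.588
finger_force: 0.4
time: 12.5
position: [0.6107, 0.1043, 0.0148]
ee_rot: [-0.0, 0.564, 0.826, 0.0]
wrist_force: [-0.2, 0.1, 0.1]
grip_width: 0.591
finger_force: 0.0
-0.05294501041965472 0.00031086421071379114 [-0.24621161  0.08066023  0.1374039 ]
```

View pics/w4.png

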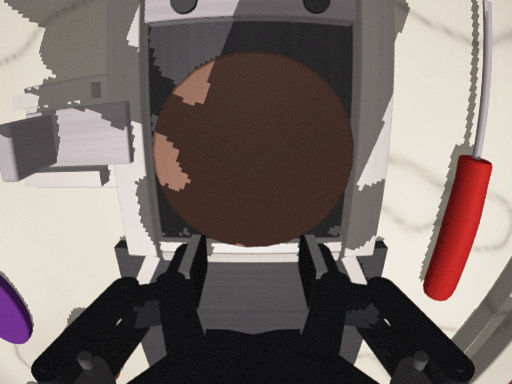

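The disc appears to have dropped: it sits flat between the walls with its front edge at y=52, and the stop face is at about y=22. The force on the fingers is gone. Now I'll advance gently to the stop.

```bash
python3 -m handwheel '[{"translation":[-0.7,1.9,-1],"angular":[0,0,0]},{"translation":[-1.5,3.7,-1],"angular":[0,0,0]},{"translation":[-2.2,5.6,-1],"angular":[0,0,0]},{"translation":[-2.9,7.4,-1],"angular":[0,0,0]},{"translation":[-3.3,8.4,-1],"angular":[0,0,0]}]'
python3 -m handwheel '[{"translation":[-0.4,0.9,0],"angular":[0,0,0]},{"translation":[-0.7,1.9,0],"angular":[0,0,0]}]'
python3 -m handwheel '[{"translation":[-0.4,0.9,0],"angular":[0,0,0]},{"translation":[-0.7,1.9,0],"angular":[0,0,0]}]'
```

```text
time: 13.05
position: [0.6078, 0.1125, 0.0143]
ee_rot: [0.0, 0.564, 0.826, 0.0]
wrist_force: [1.1, -4.0, 3.6]
grip_width: 0.586
finger_force: 2.5
time: 13.25
position: [0.6071, 0.1144, 0.0142]
ee_rot: [0.0, 0.564, 0.826, 0.0]
wrist_force: [1.1, -4.6, 4.4]
grip_width: 0.59
finger_force: 2.9
time: 13.45
position: [0.6064, 0.1163, 0.0142]
ee_rot: [0.0, 0.564, 0.826, 0.0]
wrist_force: [2.6, -5.3, 4.8]
grip_width: 0.584
finger_force: 3.1
```

```bash
python3 -m handwheel '[{"translation":[1.1,-2.8,0],"angular":[0,0,0]},{"translation":[1.1,-2.8,-1.5],"angular":[0,0,0]},{"translation":[1.1,-2.8,-1.5],"angular":[0,0,0]}]'
python3 -m handwheel '[{"translation":[-0.4,0.9,0],"angular":[0,0,0]},{"translation":[-0.7,1.9,0],"angular":[0,0,0]},{"translation":[-1.1,2.8,0],"angular":[0,0,0]},{"translation":[-1.5,3.7,0],"angular":[0,0,0]}]'
python3 -m handwheel '[{"translation":[-0.4,0.9,0],"angular":[0,0,0]},{"translation":[-0.7,1.9,0],"angular":[0,0,0]}]'
```

```text
time: 13.75
position: [0.6067, 0.1138, 0.0117]
ee_rot: [-0.001, 0.564, 0.826, -0.0]
wrist_force: [0.7, -0.9, 0.7]
grip_width: 0.589
finger_force: 0.4
time: 14.15
position: [0.6054, 0.1173, 0.0122]
ee_rot: [-0.0, 0.564, 0.826, -0.0]
wrist_force: [0.5, -1.9, -1.7]
grip_width: 0.585
finger_force: 0.7
time: 14.35
position: [0.6051, 0.1187, 0.0124]
ee_rot: [0.0, 0.564, 0.826, -0.0]
wrist_force: [0.7, -5.4, -1.3]
grip_width: 0.594
finger_force: 2.5
```

```bash
python3 -m handwheel '[{"translation":[-0.2,0.5,0],"angular":[0,0,0]},{"translation":[-0.2,0.5,0],"angular":[0,0,0]}]'
python3 -m handwheel '[{"translation":[-0.2,0.5,0],"angular":[0,0,0]},{"translation":[-0.2,0.5,0],"angular":[0,0,0]}]'
```

```text
time: 14.55
position: [0.6052, 0.1189, 0.0125]
ee_rot: [0.001, 0.564, 0.826, -0.0]
wrist_force: [-0.3, -1.2, 4.7]
grip_width: 0.593
finger_force: 2.4
time: 14.75
position: [0.6051, 0.1194, 0.013]
ee_rot: [0.001, 0.564, 0.826, -0.0]
wrist_force: [0.5, -6.0, 2.6]
grip_width: 0.592
finger_force: 3.1
```

```bash
python3 -m handwheel '[{"translation":[-0.2,0.5,0],"angular":[0,0,0]},{"translation":[-0.2,0.5,0],"angular":[0,0,0]}]'
python3 -m handwheel '[{"translation":[0,0,0],"angular":[0,0,0]},{"translation":[0,0,0],"angular":[0,0,0]}]'
```

```text
time: 14.95
position: [0.6051, 0.1196, 0.0131]
ee_rot: [0.001, 0.564, 0.826, -0.0]
wrist_force: [1.1, -7.2, 2.9]
grip_width: 0.594
finger_force: 3.6
time: 15.15
position: [0.6051, 0.1196, 0.0131]
ee_rot: [0.001, 0.564, 0.826, -0.0]
wrist_force: [0.9, -7.5, 2.0]
grip_width: 0.591
finger_force: 3.6
```

```bash
python3 -m handwheel '[{"translation":[-0.2,0.5,0],"angular":[0,0,0]},{"translation":[-0.3,0.8,0],"angular":[0,0,0]},{"translation":[-0.3,0.8,0],"angular":[0,0,0]}]'
python3 -m handwheel '[{"translation":[0,0,0],"angular":[0,0,0]},{"translation":[0,0,0],"angular":[0,0,0]},{"translation":[0,0,0],"angular":[0,0,0]},{"translation":[0,0,0],"angular":[0,0,0]},{"translation":[0,0,0],"angular":[0,0,0]},{"translation":[0,0,0],"angular":[0,0,0]},{"translation":[0,0,0],"angular":[0,0,0]},{"translation":[0,0,0],"angular":[0,0,0]},{"translation":[0,0,0],"angular":[0,0,0]}]'
python3 - <<'E'
from fit import *
s,im=look("w5"); p=[.59157,.15364,1.94651]
def loc(w): d=np.asarray(w)[:2]-p[:2]; c,q=np.cos(p[2]),np.sin(p[2]); return np.array([c*d[0]+q*d[1],-q*d[0]+c*d[1]])
print(loc(s["position"]),s["wrist_force"])
im=im[:,:,::-1]
b,g,rr=[im[:,:,i].astype(int) for i in range(3)]
q=proj(tow(p,[(16,0,20)]),s)[0]
m=((rr-b>15)&(rr<150)).astype(np.uint8); n,lab,st,ce=cv2.connectedComponentsWithStats(m)
i=lab[int(q[1]),int(q[0])]; print(st[i])
cn=max(cv2.findContours((lab==i).astype(np.uint8),0,1)[0],key=len)[:,0].astype(float)
for z in (.02,.022): c,r=cv2.minEnclosingCircle(back(cn,z,s)[:,:2].astype(np.float32)); print("disc",loc(c),r)
print([(loc(d["point"])*1e3,d["point"],d["confidence"]) for d in robot.tip_of("keeper_post","wrist")])
E
```

```text
time: 15.45
position: [0.6051, 0.1198, 0.0132]
ee_rot: [0.002, 0.564, 0.826, -0.0]
wrist_force: [1.9, -9.3, 2.6]
grip_width: 0.592
finger_force: 4.5
time: 16.35
position: [0.6051, 0.1198, 0.0132]
ee_rot: [0.001, 0.564, 0.826, -0.0]
wrist_force: [1.4, -9.2, 2.2]
grip_width: 0.594
finger_force: 4.4
[-0.03644958 -0.00012312] [ 1.37805615 -9.19698178  2.217001  ]
[  150    51   204   199 29542]
disc [ 0.0147206  -0.00050323] 0.04971364513039589
disc [ 0.01519062 -0.00051063] 0.04898387938737869
[(array([ 15.22912828, 105.75899088]), [0.4876, 0.129, 0.0416], 0.8)]
```

View pics/w5.png

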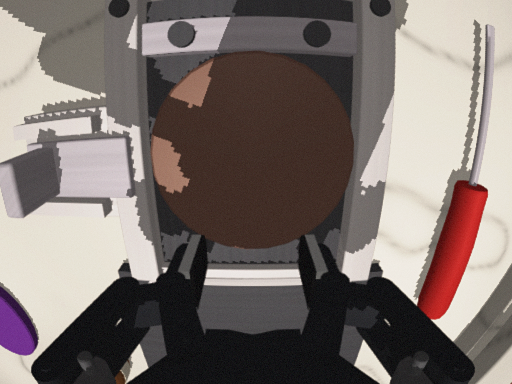

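Disc: flat and centred at about local (15, -0.5), against the stop bar (y≈52), and held at about 9.4 N for over a second. Next is the keeper. I'll back off, lift, shut the gripper and come down outside the post, which is at about local (15, 106).

```bash
python3 -m handwheel '[{"translation":[1.8,-4.6,0],"angular":[0,0,0]},{"translation":[2.2,-5.6,0],"angular":[0,0,0]},{"translation":[2.2,-5.6,40],"angular":[0,0,0]},{"translation":[2.2,-5.6,85],"angular":[0,0,0]}]'
python3 -m handwheel '[{"translation":[-48,1,0],"angular":[0,0,0]},{"translation":[-96,1,0],"angular":[0,0,0]},{"translation":[-149,-1,0],"angular":[0,0,0]},{"translation":[-149,-1,0],"angular":[0,0,0]},{"translation":[-149,-1,0],"angular":[0,0,0]},{"translation":[-149,-1,0],"angular":[0,0,0]}]' 0
python3 - <<'E'
from fit import *
s,im=look("w6"); p=[.59157,.15364,1.94651]
def loc(w): d=np.asarray(w)[:2]-p[:2]; c,q=np.cos(p[2]),np.sin(p[2]); return np.array([c*d[0]+q*d[1],-q*d[0]+c*d[1]])
print(loc(s["position"]),s["wrist_force"])
for c in("wrist","top"):
  robot.get_image(c)
  print([(loc(d["point"])*1e3,d["point"],d["confidence"]) for d in robot.tip_of("keeper_post",c)])
E
```

```text
time: 16.85
position: [0.6046, 0.1163, 0.0963]
ee_rot: [-0.002, 0.564, 0.826, -0.001]
wrist_force: [1.4, 0.6, 0.1]
grip_width: 0.59
finger_force: 0.0
time: 17.45
position: [0.4591, 0.1152, 0.098]
ee_rot: [0.001, 0.564, 0.826, 0.001]
wrist_force: [0.1, -0.2, 0.1]
grip_width: 0.0
finger_force: 0.0
[0.01286288 0.1373558 ] [ 0.05204925 -0.16295512  0.07839771]
[(array([ 16.78989893, 109.44328117]), [0.4836, 0.1291, 0.042], 0.73), (array([-50.42939677,   4.16490597]), [0.6062, 0.1052, 0.0162], 0.54)]
[]
```

View pics/w6.png

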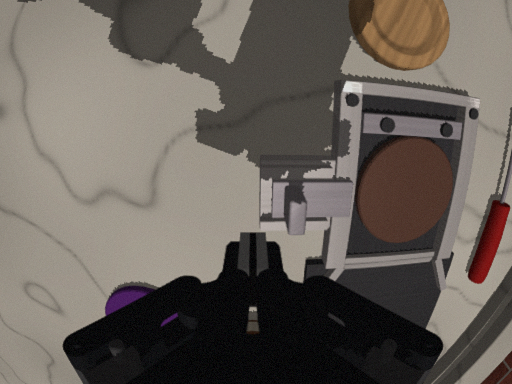

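```bash
python3 -m handwheel '[{"translation":[-4.4,0.4,-10],"angular":[0,0,0]},{"translation":[-4.4,0.4,-35],"angular":[0,0,0]},{"translation":[-4.4,0.4,-60],"angular":[0,0,0]},{"translation":[-4.4,0.4,-60],"angular":[0,0,0]}]'
python3 -m handwheel '[{"translation":[1.9,0.7,0],"angular":[0,0,0]},{"translation":[3.7,1.5,0],"angular":[0,0,0]},{"translation":[5.6,2.2,0],"angular":[0,0,0]},{"translation":[7.4,2.9,0],"angular":[0,0,0]},{"translation":[9.3,3.7,0],"angular":[0,0,0]}]'
python3 -m handwheel '[{"translation":[1.9,0.7,0],"angular":[0,0,0]},{"translation":[3.7,1.5,0],"angular":[0,0,0]},{"translation":[5.6,2.2,0],"angular":[0,0,0]},{"translation":[7.4,2.9,0],"angular":[0,0,0]},{"translation":[9.3,3.7,0],"angular":[0,0,0]}]'
```

```text
time: 18.1
position: [0.4513, 0.115, 0.035]
ee_rot: [-0.002, 0.564, 0.826, -0.002]
wrist_force: [0.2, -0.1, 0.2]
grip_width: 0.0
finger_force: 0.0
time: 18.6
position: [0.4627, 0.1191, 0.0379]
ee_rot: [0.0, 0.564, 0.826, 0.0]
wrist_force: [-0.2, 0.0, 0.5]
grip_width: -0.002
finger_force: 0.0
time: 19.1
position: [0.4713, 0.1226, 0.0374]
ee_rot: [-0.0, 0.564, 0.826, -0.0]
wrist_force: [-1.8, -1.8, 1.1]
grip_width: 0.002
finger_force: 1.1
```

```bash
python3 -m handwheel '[{"translation":[1.9,0.7,0],"angular":[0,0,0]},{"translation":[3.7,1.5,0],"angular":[0,0,0]},{"translation":[5.6,2.2,0],"angular":[0,0,0]},{"translation":[7.4,2.9,0],"angular":[0,0,0]},{"translation":[9.3,3.7,0],"angular":[0,0,0]},{"translation":[11.2,4.4,0],"angular":[0,0,0]},{"translation":[13,5.1,0],"angular":[0,0,0]},{"translation":[14.9,5.9,0],"angular":[0,0,0]},{"translation":[16.7,6.6,0],"angular":[0,0,0]},{"translation":[18.6,7.3,0],"angular":[0,0,0]}]'
python3 -m handwheel '[{"translation":[0.9,0.4,0],"angular":[0,0,0]},{"translation":[1.9,0.7,0],"angular":[0,0,0]},{"translation":[1.9,0.7,0],"angular":[0,0,0]}]'
```

```text
time: 20.1
position: [0.4902, 0.13, 0.0374]
ee_rot: [0.0, 0.564, 0.826, 0.0]
wrist_force: [-1.7, -1.5, 0.7]
grip_width: 0.001
finger_force: 1.0
time: 20.4
position: [0.4922, 0.1308, 0.0374]
ee_rot: [0.0, 0.564, 0.826, 0.0]
wrist_force: [-1.0, -0.9, -0.7]
grip_width: -0.001
finger_force: 0.6
```

```bash
python3 -m handwheel '[{"translation":[0.9,0.4,0],"angular":[0,0,0]},{"translation":[1.9,0.7,0],"angular":[0,0,0]},{"translation":[1.9,0.7,0],"angular":[0,0,0]}]'
python3 -m handwheel '[{"translation":[0.9,0.4,0],"angular":[0,0,0]},{"translation":[1.9,0.7,0],"angular":[0,0,0]},{"translation":[1.9,0.7,0],"angular":[0,0,0]}]'
```

```text
time: 20.7
position: [0.4929, 0.131, 0.0374]
ee_rot: [-0.001, 0.564, 0.826, -0.001]
wrist_force: [-5.3, -3.5, 3.2]
grip_width: -0.003
finger_force: 3.0
time: 21.0
position: [0.4929, 0.1311, 0.0373]
ee_rot: [-0.002, 0.564, 0.826, -0.002]
wrist_force: [-10.9, -7.1, 8.8]
grip_width: -0.001
finger_force: 6.5
```

It has hit something hard at about 15 N. I'll back off and check the travel.

```bash
python3 -m handwheel '[{"translation":[-3,-1.2,0],"angular":[0,0,0]},{"translation":[-15,-6,0],"angular":[0,0,0]},{"translation":[-33,-13,10],"angular":[0,0,0]},{"translation":[-33,-13,60],"angular":[0,0,0]},{"translation":[-33,-13,100],"angular":[0,0,0]},{"translation":[-33,-13,100],"angular":[0,0,0]}]'
python3 - <<'E'
from fit import *
s,im=look("w7"); p=[.59157,.15364,1.94651]
def loc(w): d=np.asarray(w)[:2]-p[:2]; c,q=np.cos(p[2]),np.sin(p[2]); return np.array([c*d[0]+q*d[1],-q*d[0]+c*d[1]])
print(loc(s["position"]),s["wrist_force"])
print([(loc(d["point"])*1e3,d["point"],d["confidence"]) for d in robot.tip_of("keeper_post","wrist")])
v=cv2.resize(cv2.imread("pics/w7.png")[30:290,220:512],None,fx=2.2,fy=2.2); cv2.imwrite("pics/w7c.png",v)
E
```

```text
time: 21.6
position: [0.4667, 0.1196, 0.1428]
ee_rot: [0.005, 0.564, 0.826, 0.004]
wrist_force: [-0.2, 0.2, 0.7]
grip_width: -0.001
finger_force: 0.0
[0.01419243 0.12862149] [-0.19513249  0.18888835  0.73365613]
[(array([16.72515392, 84.20668457]), [0.5071, 0.1383, 0.0411], 0.89)]
```

View pics/w7c.png

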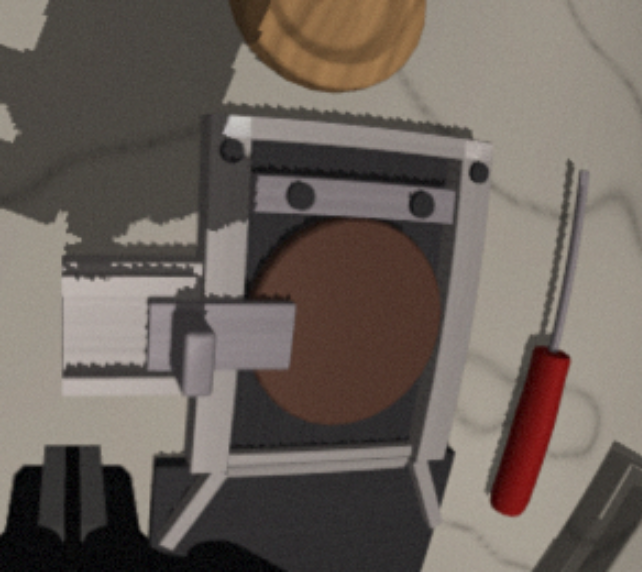

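Run:
```python
from fit import *
p=[.59157,.15364,1.94651]
def loc(w): d=np.asarray(w)[:2]-p[:2]; c,q=np.cos(p[2]),np.sin(p[2]); return (np.array([c*d[0]+q*d[1],-q*d[0]+c*d[1]])*1e3).round(1)
s6=dict(position=[.4591,.1152,.098],ee_rot=[.001,.564,.826,.001])
print([loc(w) for w in back([(351,181),(350,214)],.028,s6)], [loc(w) for w in back([(272,180),(272,213)],.028,s6)])
s7=dict(position=[.4667,.1196,.1428],ee_rot=[.005,.564,.826,.004])
print([loc(w) for w in back([(353.2,168.5),(352,197)],.028,s7)],[loc(w) for w in back([(288,168)],.028,s7)])
# reference: pocket wall outer/inner tops z21 in w7 for scale
s,im=look("w8"); print(s["position"],s["ee_rot"],s["time"])
for c in ("wrist","scene","top"):
    if c!="wrist": robot.get_image(c)
    print(c,[(loc(d["point"]),d["confidence"]) for d in robot.tip_of("keeper_post",c)])
im=cv2.imread("pics/w8.png")
def d(Ls,col):
    q=proj(tow(p,Ls),s); q=((q-[220,60])*3.0); cv2.polylines(v,[q.round().astype(int).reshape(-1,1,2)],True,col,1)
v=cv2.resize(im[60:260,220:480],None,fx=3,fy=3,interpolation=cv2.INTER_CUBIC)
for py,col in ((77,(0,255,0)),(80,(0,255,255))): d([(0,py-49,28),(30,py-49,28),(30,py+15,28),(0,py+15,28)],col)
d([(-52,52,21),(54,52,21),(54,-52,21),(-52,-52,21)],(255,255,0))
cv2.imwrite("pics/w8o.png",v)
```

```text
[array([27.5, 59.4]), array([-0.7, 57. ])] [array([ 28.4, 121.7]), array([  1.3, 121.2])]
[array([26.2, 32.1]), array([-2.4, 30.2])] [array([26.4, 94.4])]
[0.46369977 0.11930918 0.1382992 ] [0.00131889 0.56369704 0.82597964 0.00124316] 21.7
wrist [(array([14.6, 81.3]), 0.69)]
scene [(array([12.8, 81. ]), 0.78)]
top [(array([17.5, 76.1]), 0.65)]
```

View pics/w8o.png

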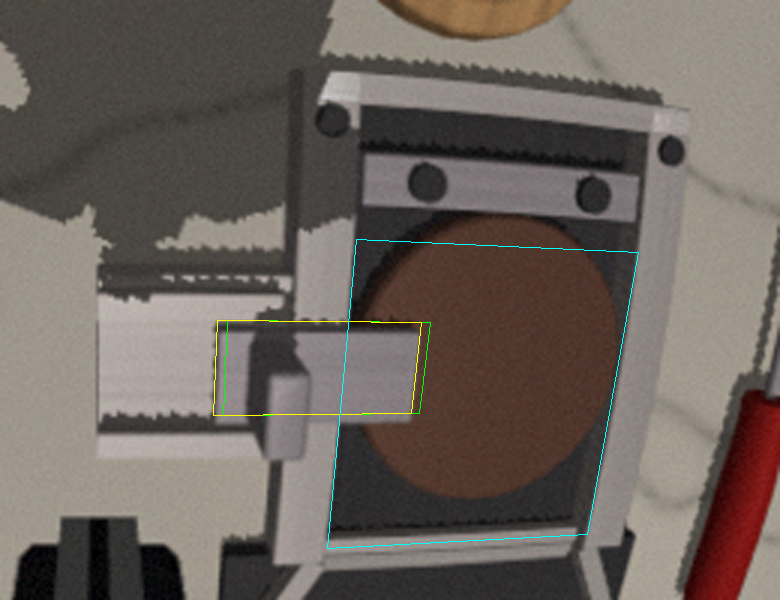

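The keeper stopped rigidly: force climbed to 15 N with no further motion, though it slides under 2 N. The plate overlaps the disc edge, the disc is still flat against the stop, and the robot is clear of everything. Handing in.

```bash
python3 -c "
from station import robot
s=robot.get_state();print(s['time'],s['wrist_force'],abs(s['qvel']).max())
print(robot.close_job())"
```

```text
22.0 [-0.2074353   0.15891434 -0.14272424] 0.005623981950487518
the job is handed in; nothing more can be done
None
```

The job is handed in at 22 s, but no verdict came back: the disc lies flat in the pocket, held against the stop at about 9.5 N for over a second, and the keeper was pushed to a hard stop over it (peak about 16 N; camera put its travel at 27–28 mm, good to a few mm), the arm is clear, and nothing else was touched.

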